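Gate the hardware tote and tip the nuts into its corner

ROBOT

A 7-joint arm with a two-finger parallel gripper is mounted at the origin on the work surface. World frame = base frame: x ahead of the robot, y to its left, z up, the work surface at z = 0. Lengths are in m, angles in degrees, forces in N, time in s.
With the tool pointing down it reaches from about 0.4 to 0.85 m from the base axis. Payload 10.4 kg.
Tool frame: the origin (TCP) lies at the very end of the fingers, on their centre line; the grasp point (between the pads) lies 19 mm behind it (r.grip_point_offset is the distance from the TCP to the grasp point, in m); x points along the fingers, z is the direction in which the jaws open and shut, and the axes are right-handed (so a half turn about x gives the same grasp; the last joint's range is limited). The gripper opens to 85 mm and grips with 20 to 120 N. Pads are 22 mm wide; open, the fingers measure 114 mm over their backs; the gripper's body (76 mm by 85 mm) begins 54 mm behind the grasp point. The pads swing forward as they close: fully open they stand 13 mm farther back than shut.
Start: joints at [-70.451, 19.034, -3.707, 83.658, 1.238, 77.344, -5.071], TCP at [0.222, 0.584, 0.231] pointing down, gripper open.
Joint ranges: [-148.97, 148.97], [-28.65, 121.19], [-84.17, 76.75], [9.2, 138.47], [-72.65, 252.65], [3.7, 117.97], [-149.18, 149.18]. Speed limits (degrees/s): [127.2, 127.2, 159.86, 159.86, 180, 180, 180].

INTERFACE

Orientations are given as a 3x3 rotation matrix whose columns are the frame's x, y, z axes.
In Python, from station import monitor, imaging, job, r gives the robot as it stands. The module is installed in compiled form; this text tells all that it offers.
- The arm moves only by the tool step_arm, never from a script. Its argument "moves" is a list that holds one entry, the list of rows, each a list of 7 numbers: the closure, from -1 (fully open) to 1 (shut), so that 0 is half open, then the shift along the tool's x, y, z as a fraction of full scale, then the turn, a rotation vector about the tool's x, y, z as a fraction of full scale. In form: [[[hand, dx, dy, dz, wx, wy, wz], ...]]. A call has 1 to 8 rows; each row shifts and turns the commanded pose from where the row before left it, along the tool's axes as they then stand; what a row does not reach is not made up. Full scale, the value 1, is 0.5 m for a shift and 180 degrees for a turn. A row lasts 1/12 s, in which the tool goes at most 41.7 mm and 7.16 degrees, less where a joint would pass 70% of its speed; a pose out of reach is approached as far as the arm can. A call with a number of a shift or a turn outside -1 to 1 is refused whole. A call with a gripper value outside its range is refused whole. The fingers move at their own pace and stop on an object; "grip_force" is the grip in N (left out, the last holds). Time passes only in rows, so rows that do not move let the fingers close. It gives the time, the measured TCP pose, the force and the opening at its end, in the units of the state.
- monitor.get_state(): the state, without advancing time (a new reading comes with each control period).
- imaging.capture(name): name is "scene" or "top" or "wrist"; returns a dict with "image" (400x640x3 uint8, red, green, blue), "z_map" (400x640 float32, m along the optical axis (not along the pixel's ray), 0 where there is no reading), "mtx" (3x3 intrinsics, pixels), "pose" (4x4, takes a point from camera to world coordinates). Camera axes: x right, y up, looking along -z (the intrinsics and any distortion apply to the point x, -y, -z); pixel columns grow to the right and rows downward; lengths in m; the calibration is good to about 2 mm. A picture is of the moment at which its call begins.
- job.job_done(): hands the job in, once; it reports no verdict.
The state is a dict: "clock": time; "joints": joint angles; "qd": joint speeds; "tau": joint torques, N m; "eef_pos": TCP position; "tool_rot": TCP orientation; "contact_force": force on the tool from outside, world axes, zero at the start; "ft_torque": the same for the moment, N m; "width": finger opening in m.
Only numpy, scipy, OpenCV 4.12 (cv2) and the standard library are available. Lean on these libraries where they do the work, as an engineer would, in place of code of your own. Each camera call takes 0.05 s, during which the arm holds its last target.

TASK

Lift the plywood gate out of its wooden stand, slide it down into the grooves at the open end of the grey tote until it stands on the tote's floor, and let go of it. Then grip the tote by its corner lug and tilt it by well over 20 degrees until all three nuts have slid together into the corner diagonally opposite the lug, and finish holding the tote still in that tilt, by the lug: its low corner may stay on the table, but nothing else props it up. Do not touch the nuts, keep the gate home, and leave the other things on the table where they are.

Things in the scene. Friction and masses are not known exactly. Their poses are not given: they have to be found in the camera images.
- tote_mid (a point): loose grey plastic tote, 160 x 160 mm outside, 65 mm high, 5 mm walls and floor, 0.5 kg or so, standing flat on the table. This point is its centre, half-way up (32.5 mm above its underside); z points up through its open mouth. Its -x end has no wall: a gate goes there, between two upright grooves
- groove (a point): on the tote's floor (5 mm above its underside), midway between the two grooves, at -68 mm along the tote's x; axes as the tote's. The grooves run up the side walls to the rim, are 12 mm wide along x, flare at the mouth, and are 150 mm apart at their bottoms, 134 mm between their ribs. The lower edge of a gate that is home stands here
- lug (a point): upright plate in the tote's (+x, +y) corner, to grip the tote by: 10 mm thick along the floor's diagonal, 36 mm wide across it, top 105 mm above the tote's underside. This point is inside it, 90 mm above the underside, 66 mm from the tote's centre along both x and y; axes as the tote's. The walls just outside it are 65 mm high
- pick_corner (a point): the tote's inside corner diagonally opposite the lug, beside the gate: a point on the floor at (-62, -75) mm from the tote's centre; axes as the tote's. The tote's outer bottom corner there is at (-80, -80) mm
- gate_mid (a point): plywood gate, 9 mm thick (x), 144 mm wide (y), 60 mm high, with a grip tab as thick on the middle of its top edge, 60 mm wide, 30 mm high: 90 mm in all; either face may look outwards. This point is its centre, 45 mm above its lower edge; the tab is 15 to 45 mm above it. It starts upright in the wooden stand, 25 mm deep in the slot
- stand: fixed wooden stand, 90 x 180 mm, 35 mm high, with one slot 13 mm wide along its y, 25 mm deep, that holds the gate at the start. Origin at the centre of its underside
- nut0_mid (a point): loose steel hex nut, 24 mm across flats, 13 mm high, lying flat on the tote's floor away from the pick corner; slides easily on the tote's plastic (it starts to slide at about 6 to 9 degrees, and reaches the corner along the walls once the tote leans 30 to 35 degrees towards it). This point is its centre
- nut1_mid (a point): loose steel hex nut, 24 mm across flats, 13 mm high, lying flat on the tote's floor away from the pick corner; slides easily on the tote's plastic (it starts to slide at about 6 to 9 degrees, and reaches the corner along the walls once the tote leans 30 to 35 degrees towards it). This point is its centre
- nut2_mid (a point): loose steel hex nut, 24 mm across flats, 13 mm high, lying flat on the tote's floor away from the pick corner; slides easily on the tote's plastic (it starts to slide at about 6 to 9 degrees, and reaches the corner along the walls once the tote leans 30 to 35 degrees towards it). This point is its centre
- tape: bystander: roll of masking tape, 100 mm across, 24 mm high; origin at the centre of its underside
- discs: bystander: stack of sanding discs, 125 mm across, 12 mm high; origin at the centre of its underside
- wrench: bystander: wrench 180 mm long, lying along its x; origin under its middle
- jar: bystander: jar 66 mm across, 80 mm high; origin at the centre of its underside
- block: bystander: cork sanding block, 70 x 120 mm, 34 mm high; origin at the centre of its underside
- brush: bystander: brush 200 mm long, lying along its x; origin under its middle
- mallet: bystander: hammer 260 mm long, lying along its x; origin under its middle
Not all that is in view belongs to the job. Leave any orange look-alike of the part that bears tote_mid alone. Of the things shaped like the part that bears gate_mid, the wooden one is meant.

How it is judged (in metres and radians):
On the way, in this order (a step that is already met when the one before it is completed fails the run):
1. the gate is home in the tote's grooves and let go, the tote standing flat (x of gate_mid in the frame of tote_mid between -0.072 and -0.064 m and y of gate_mid in the frame of tote_mid between -0.006 and 0.006 m and z of gate_mid in the frame of tote_mid between 0.0125 and 0.0225 m and angle between the z axis of gate_mid and the z axis of tote_mid, either way round below 0.1 rad and angle between the x axis of gate_mid and the x axis of tote_mid, either way round below 0.1 rad and contact force between the fingers and gate below 0.2 N and angle between tote_mid's own z axis and vertical below 0.12 rad), for 0.2 s.
2. the tote is tilted by over 20 degrees with the gate home (x of gate_mid in the frame of tote_mid between -0.072 and -0.064 m and y of gate_mid in the frame of tote_mid between -0.006 and 0.006 m and z of gate_mid in the frame of tote_mid between 0.0125 and 0.0225 m and angle between the z axis of gate_mid and the z axis of tote_mid, either way round below 0.1 rad and angle between the x axis of gate_mid and the x axis of tote_mid, either way round below 0.1 rad and angle between tote_mid's own z axis and vertical above 0.35 rad and contact force between the fingers and tote above 1 N), for 0.2 s.
At the end, for the whole second after the job is handed in: Tote held still by the fingers (over 2 N), leaning 20 to 57 degrees, lug above 130 mm, touching neither stand nor bystander; all nut centres within 70 mm of the pick corner; gate home (5 mm in height, 4 mm along x, 6 mm along y, 0.1 rad) (angle between tote_mid's own z axis and vertical between 0.35 and 1 rad and distance between each of nut0_mid, nut1_mid, nut2_mid and pick_corner below 0.07 m and x of gate_mid in the frame of tote_mid between -0.072 and -0.064 m and y of gate_mid in the frame of tote_mid between -0.006 and 0.006 m and z of gate_mid in the frame of tote_mid between 0.0125 and 0.0225 m and angle between the z axis of gate_mid and the z axis of tote_mid, either way round below 0.1 rad and angle between the x axis of gate_mid and the x axis of tote_mid, either way round below 0.1 rad and contact force between the fingers and tote above 2 N and height (world z) of lug above 0.13 m and linear speed of tote below 0.02 m/s and contact force between tote and stand below 0.3 N and contact force between tote and tape below 0.3 N and contact force between tote and discs below 0.3 N and contact force between tote and wrench below 0.3 N and contact force between tote and jar below 0.3 N and contact force between tote and block below 0.3 N and contact force between tote and brush below 0.3 N and contact force between tote and mallet below 0.3 N); the arm keeps its last pose, push and grip.
It fails at once if the gripper touches a nut (contact force between the fingers and nut0 above 0.5 N or contact force between the fingers and nut1 above 0.5 N or contact force between the fingers and nut2 above 0.5 N).
It fails at once if a bystander is moved by more than 30 mm (distance of any of tape, discs, wrench, jar, block, brush, mallet from where it was at the start of the episode above 0.03 m).
It also fails if it takes over 64 s, if anything falls off the work surface, if the arm or the gripper's body presses on something with over 40 N, if the wrist force passes 120 N, or if a joint passes its speed limit or range.

## Working session

There is one attempt and no reset: what is moved stays moved. The work goes in short steps, Python scripts to look and compute and a tool call to move; the robot and the scene stay as the last step left them, time stands still between calls to the robot, and variables do not carry over. Pictures are saved under pics/ and viewed, and the job is handed in when it is done.

Besides the shell and the picture viewer there is one more tool, called as name(argument=value, ...), one argument or row to a line, values as JSON. step_arm: Moves the arm, as the interface text tells. Shift numbers are shares of 0.5 m and turn numbers shares of 180 degrees, none past 1 either way. Its arguments: {"type":"object","properties":{"moves":{"type":"array"},"grip_force":{"type":"number"}},"required":["moves"]}

```bash
mkdir -p pics; ls; cat > h.py <<'E'
import numpy as np, cv2
from station import monitor, imaging, job, r
def cap(n):
    c=imaging.capture(n); np.savez(''+n+'.npz',**{k:c[k] for k in('image','z_map','mtx','pose')}); return c
def load(n): return dict(np.load(''+n+'.npz'))
def save(img,f): cv2.imwrite('pics/'+f,cv2.cvtColor(img,cv2.COLOR_RGB2BGR))
def ray(c,u,v):
    K=c['mtx'];d=np.array([(u-K[0,2])/K[0,0],-(v-K[1,2])/K[1,1],-1.]);return c['pose'][:3,3],c['pose'][:3,:3]@d
def onz(c,u,v,z):
    o,d=ray(c,u,v);return o+d*(z-o[2])/d[2]
def pts(c):
    K=c['mtx'];v,u=np.mgrid[0:400,0:640];z=c['z_map']
    p=np.stack([(u-K[0,2])/K[0,0]*z,-(v-K[1,2])/K[1,1]*z,-z],-1)
    return p@c['pose'][:3,:3].T+c['pose'][:3,3]
def proj(c,P):
    p=c['pose'][:3,:3].T@(np.asarray(P)-c['pose'][:3,3]);K=c['mtx'];return K[0,0]*p[0]/-p[2]+K[0,2],K[1,1]*-p[1]/-p[2]+K[1,2]
E
python3 - <<'E'
from h import *
np.set_printoptions(precision=4,suppress=True)
for n in('scene','top','wrist'):
    c=cap(n);save(c['image'],n+'0.png');print(n,c['mtx'],c['pose'],(c['z_map']>0).mean(),[k for k in c])
print(monitor.get_state(), r.grip_point_offset)
E
```

```text
pics
scene [[411.799    0.     317.1835]
 [  0.     411.799  201.0783]
 [  0.       0.       1.    ]] [[ 0.8567 -0.4507  0.2509  0.8634]
 [ 0.5157  0.736  -0.4386 -0.561 ]
 [ 0.013   0.5051  0.863   1.2499]
 [ 0.      0.      0.      1.    ]] 0.99601953125 ['image', 'z_map', 'mtx', 'pose']
top [[368.3255   0.     311.4621]
 [  0.     368.3255 196.0386]
 [  0.       0.       1.    ]] [[-0.0054  0.9954 -0.0952  0.4025]
 [-1.     -0.0052  0.0023  0.0235]
 [ 0.0018  0.0952  0.9955  1.1803]
 [ 0.      0.      0.      1.    ]] 0.99608203125 ['image', 'z_map', 'mtx', 'pose']
wrist [[337.3521   0.     320.6247]
 [  0.     337.3521 203.2014]
 [  0.       0.       1.    ]] [[ 0.3557 -0.887  -0.2944  0.148 ]
 [ 0.9346  0.3375  0.1123  0.6125]
 [-0.0003 -0.3151  0.9491  0.3734]
 [ 0.      0.      0.      1.    ]] 0.9959453125 ['image', 'z_map', 'mtx', 'pose']
{'clock': 0.15, 'joints': array([-70.4503,  19.0655,  -3.7085,  83.6927,   1.2381,  77.3441,
        -5.07  ]), 'qd': array([-0.0101, -0.0633, -0.0589, -0.2728, -0.0586, -0.0954, -0.0333]), 'tau': array([  0.0012, -62.5825,   0.0495, -39.1852,   0.0163,   0.0074,
         0.    ]), 'eef_pos': array([0.2223, 0.5838, 0.2307]), 'tool_rot': array([[-0.0003, -0.9346,  0.3558],
       [-0.001 ,  0.3558,  0.9346],
       [-1.    , -0.    , -0.0011]]), 'contact_force': array([-0.8109,  0.2732, -0.9797]), 'ft_torque': array([-0.0406, -0.0062, -0.0483]), 'width': 0.08534886836710509} 0.0187
```

View pics/scene0.png

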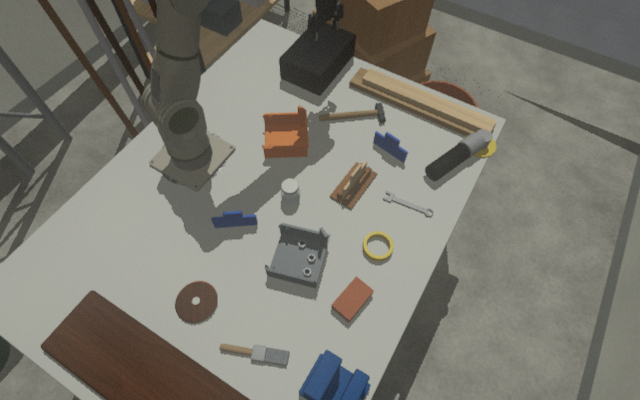

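View pics/top0.png

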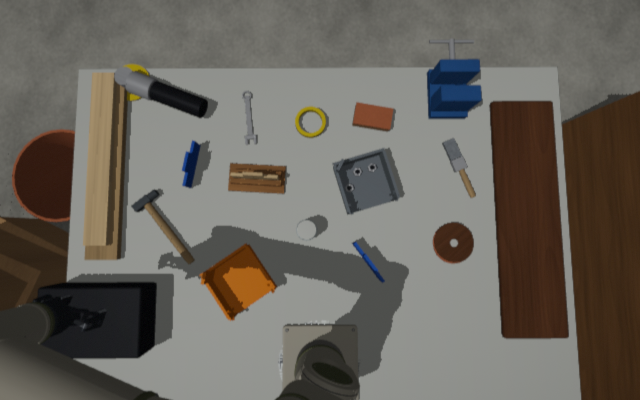

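View pics/wrist0.png

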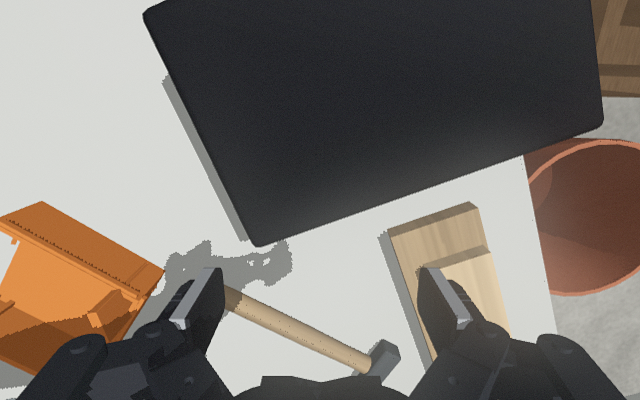

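```bash
python3 - <<'E'
from h import *
c=load('top');s=load('scene')
a=cv2.resize(c['image'][135:225,215:305],(400,400),interpolation=cv2.INTER_CUBIC)
b=cv2.resize(c['image'][135:225,320:410],(400,400),interpolation=cv2.INTER_CUBIC)
a2=cv2.resize(s['image'][150:220,320:390],(400,400),interpolation=cv2.INTER_CUBIC)
b2=cv2.resize(s['image'][220:290,260:330],(400,400),interpolation=cv2.INTER_CUBIC)
save(np.hstack([a,b]),'crop_top.png');save(np.hstack([a2,b2]),'crop_scene.png')
E
```

```text
(no output)
```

View pics/crop_top.png

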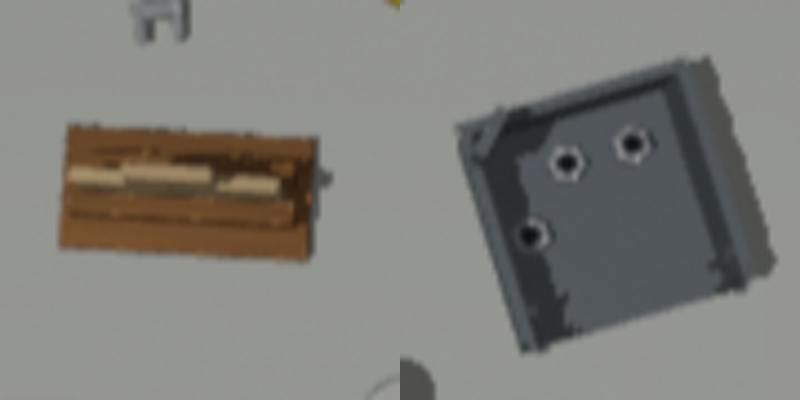

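View pics/crop_scene.png

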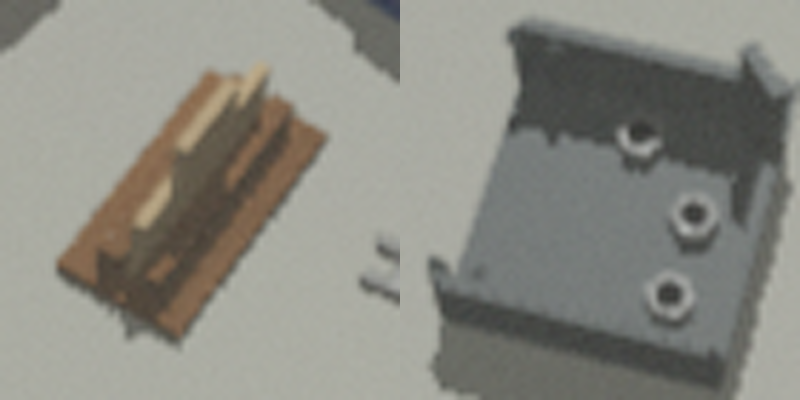

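```bash
python3 - <<'E'
from h import *
np.set_printoptions(precision=4,suppress=True)
c=load('top');P=pts(c)
im=c['image'].astype(int);hsv=cv2.cvtColor(c['image'],cv2.COLOR_RGB2HSV)
def reg(u0,u1,v0,v1,zmin,zmax,cond=None):
    m=np.zeros((400,640),bool);m[v0:v1,u0:u1]=1
    m&=(P[...,2]>zmin)&(P[...,2]<zmax)
    if cond is not None:m&=cond
    q=P[m];(cx,cy),wh,a=cv2.minAreaRect((q[:,:2]*1000).astype(np.float32));print(len(q),q.mean(0),cx,cy,wh,a)
print('tote rim');reg(325,405,140,220,.055,.075)
print('tote floor');reg(325,405,140,220,-.01,.02)
print('lug');reg(325,405,140,220,.09,.12)
print('stand');reg(215,300,155,200,.02,.045)
print('gate tab');reg(215,300,155,200,.085,.12)
print('gate');reg(215,300,155,200,.055,.12)
print('body z',np.round(P[180:184,200:210,2].mean(),4))
E
```

```text
tote rim
521 [ 0.573 -0.146  0.063] 554.0298461914062 -146.54852294921875 (168.35133361816406, 169.08348083496094) 16.445405960083008
tote floor
5585 [ 0.5657 -0.1498  0.0016] 570.1385498046875 -152.71292114257812 (258.8822937011719, 260.10089111328125) 89.48765563964844
lug
45 [ 0.5973 -0.0638  0.1029] 598.4885864257812 -64.27944946289062 (9.813623428344727, 35.31529235839844) 60.911163330078125
stand
509 [0.5696 0.1951 0.0329] 572.749755859375 196.80624389648438 (159.72039794921875, 45.68378448486328) 86.64302825927734
gate tab
78 [0.5722 0.1963 0.0975] 572.6000366210938 197.18243408203125 (60.09956741333008, 9.375897407531738) 86.3830337524414
gate
201 [0.5716 0.196  0.0798] 572.7108154296875 196.9007568359375 (143.8946533203125, 10.010573387145996) 86.3209228515625
body z -0.0025
```

```bash
cat >> h.py <<'E'
from scipy.spatial.transform import Rotation as R
def down(yaw):  # tool z at yaw deg, tool x down
    y=np.radians(yaw);z=np.array([np.cos(y),np.sin(y),0]);x=np.array([0,0,-1.]);return np.stack([x,np.cross(z,x),z],1)
def plan(p,Rt,hand,n=None,d=4,p0=None,R0=None):
    s=monitor.get_state()
    p0=s['eef_pos'] if p0 is None else p0;R0=s['tool_rot'] if R0 is None else R0
    rv=R.from_matrix(R0.T@Rt).as_rotvec(degrees=True);L=np.linalg.norm(p-p0)
    n=n or int(np.ceil(max(L/.040,np.linalg.norm(rv)/7)))
    q=np.array(p0);Q=R0
    print('n',n,'L',L,'rot',np.linalg.norm(rv))
    for i in range(1,n+1):
        t=p0+(p-p0)*i/n
        sh=np.round(Q.T@(t-q)/.5,d);w=np.round(rv/n/180,d)
        print([hand]+[float(x) for x in sh]+[float(x) for x in w],end=',\n' if i%8 else '\n--\n')
        q=q+Q@sh*.5;Q=Q@R.from_rotvec(w*180,degrees=True).as_matrix()
    print('\nend',q,Q[:,2])
E
python3 - <<'E'
from h import *
plan(np.array([.573,.197,.2]),down(-3.65),-1,14,3)
E
```

```text
n 14 L 0.5230564940531399 rot 72.80841134882323
[-1, 0.004, -0.066, -0.034, 0.029, -0.0, 0.0],
[-1, 0.005, -0.07, -0.027, 0.029, -0.0, 0.0],
[-1, 0.004, -0.071, -0.022, 0.029, -0.0, 0.0],
[-1, 0.005, -0.073, -0.014, 0.029, -0.0, 0.0],
[-1, 0.004, -0.075, -0.008, 0.029, -0.0, 0.0],
[-1, 0.005, -0.074, -0.001, 0.029, -0.0, 0.0],
[-1, 0.004, -0.075, 0.005, 0.029, -0.0, 0.0],
[-1, 0.004, -0.073, 0.013, 0.029, -0.0, 0.0]
--
[-1, 0.005, -0.072, 0.019, 0.029, -0.0, 0.0],
[-1, 0.004, -0.07, 0.025, 0.029, -0.0, 0.0],
[-1, 0.005, -0.068, 0.032, 0.029, -0.0, 0.0],
[-1, 0.004, -0.064, 0.038, 0.029, -0.0, 0.0],
[-1, 0.005, -0.061, 0.044, 0.029, -0.0, 0.0],
[-1, 0.004, -0.056, 0.048, 0.029, -0.0, 0.0],

end [0.57280553 0.19700864 0.19997621] [ 9.97658506e-01 -6.83917497e-02 -2.73704091e-04]
```

step_arm(
  moves=[
    [[-1,0.004,-0.066,-0.034,0.029,0,0],[-1,0.005,-0.07,-0.027,0.029,0,0],[-1,0.004,-0.071,-0.022,0.029,0,0],[-1,0.005,-0.073,-0.014,0.029,0,0],[-1,0.004,-0.075,-0.008,0.029,0,0],[-1,0.005,-0.074,-0.001,0.029,0,0],[-1,0.004,-0.075,0.005,0.029,0,0],[-1,0.004,-0.073,0.013,0.029,0,0]],
  ],
)

```text
clock: 0.82
eef_pos: [0.4237, 0.3614, 0.2137]
tool_rot: [[-0.0, -0.456, 0.89], [0.0, 0.89, 0.456], [-1.0, 0.0, -0.0]]
contact_force: [0.2, 0.8, -0.6]
width: 0.0857
```

step_arm(
  moves=[
    [[-1,0.005,-0.072,0.019,0.029,0,0],[-1,0.004,-0.07,0.025,0.029,0,0],[-1,0.005,-0.068,0.032,0.029,0,0],[-1,0.004,-0.064,0.038,0.029,0,0],[-1,0.005,-0.061,0.044,0.029,0,0],[-1,0.004,-0.056,0.048,0.029,0,0],[-0.3,0,0,0,0,0,0],[-0.3,0,0,0,0,0,0]],
  ],
)

```text
clock: 1.48
eef_pos: [0.5739, 0.1947, 0.1998]
tool_rot: [[-0.0, 0.073, 0.997], [-0.001, 0.997, -0.073], [-1.0, -0.001, -0.0]]
contact_force: [-0.3, 0.2, -0.4]
width: 0.0638
```

```bash
python3 - <<'E'
from h import *
np.set_printoptions(precision=4,suppress=True)
c=cap('wrist');save(c['image'],'wrist1.png')
s=monitor.get_state();print(s['eef_pos'],s['tool_rot'],s['joints'],s['width'],s['contact_force'],s['clock'])
P=pts(c)
# gate tab/upper edges
m=(P[...,2]>.09)&(P[...,2]<.11)&(abs(P[...,0]-.573)<.03)&(abs(P[...,1]-.197)<.05)
q=P[m];print(len(q),q.mean(0),cv2.minAreaRect((q[:,:2]*1000).astype(np.float32)))
m=(P[...,2]>.064)&(P[...,2]<.11)&(abs(P[...,0]-.573)<.03)&(abs(P[...,1]-.197)<.085)
q=P[m];print(len(q),q.mean(0),cv2.minAreaRect((q[:,:2]*1000).astype(np.float32)))
E
```

```text
[0.5729 0.1968 0.1998] [[-0.0008  0.0692  0.9976]
 [-0.0003  0.9976 -0.0692]
 [-1.     -0.0003 -0.0008]] [-40.773   18.0928  21.7073  90.3684  -6.9033  72.9135 -21.9709] 0.056812975641730254 [-0.255   0.8558  0.1503] 1.5333
950 [0.5772 0.2015 0.1001] ((576.9973754882812, 199.37347412109375), (60.51067352294922, 8.966893196105957), 86.499755859375)
1928 [0.5776 0.2092 0.0852] ((576.9944458007812, 199.1688232421875), (143.9462890625, 8.992757797241211), 86.51161193847656)
```

View pics/wrist1.png

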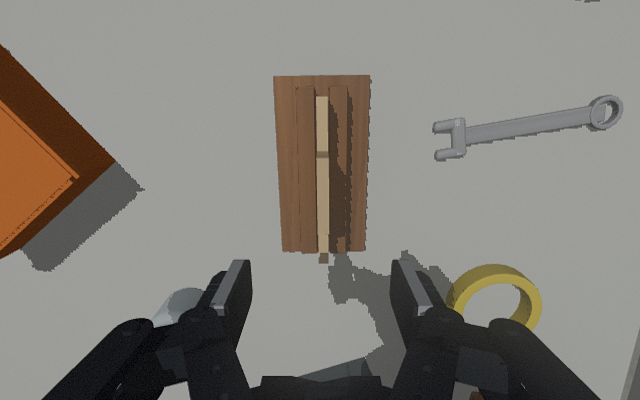

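step_arm(
  moves=[
    [[-0.3,0.066,0.002,0.003,0,0,0],[-0.3,0.066,0,0,0,0,0],[-0.3,0.066,0,0,0,0,0],[-0.3,0.066,0,0,0,0,0],[-0.3,0,0,0,0,0,0],[1,0,0,0,0,0,0],[1,0,0,0,0,0,0],[1,0,0,0,0,0,0]],
  ],
  grip_force=50,
)

```text
clock: 2.2
eef_pos: [0.5757, 0.1993, 0.071]
tool_rot: [[0.003, 0.068, 0.998], [0.002, 0.998, -0.068], [-1.0, 0.002, 0.003]]
contact_force: [0.1, 0.6, 0.9]
width: 0.0198
```

step_arm(
  moves=[
    [[1,0,0,0,0,0,0],[1,0,0,0,0,0,0],[1,0,0,0,0,0,0],[1,0,0,0,0,0,0]],
  ],
)

```text
clock: 2.53
eef_pos: [0.5759, 0.199, 0.0708]
tool_rot: [[0.003, 0.068, 0.998], [0.002, 0.998, -0.068], [-1.0, 0.002, 0.003]]
contact_force: [-0.8, 0.8, 9.1]
width: 0.008
```

step_arm(
  moves=[
    [[1,-0.03,0,0,0,0,0],[1,-0.05,0,0,0,0,0],[1,-0.06,0,0,0,0,0],[1,-0.06,0,0,0,0,0],[1,-0.06,0,0,0,0,0],[1,0,0,0,0,0,0]],
  ],
)

```text
clock: 3.03
eef_pos: [0.5773, 0.1989, 0.2057]
tool_rot: [[0.009, 0.069, 0.998], [0.005, 0.998, -0.069], [-1.0, 0.005, 0.009]]
contact_force: [1.0, 1.2, -0.9]
width: 0.0083
```

```bash
python3 - <<'E'
from h import *
np.set_printoptions(precision=4,suppress=True)
c=cap('wrist');save(c['image'],'wrist2.png');t=cap('top');sc=cap('scene')
s=monitor.get_state();print(s['eef_pos'],s['tool_rot'],s['width'],s['contact_force'],s['clock'])
a=cv2.resize(t['image'][130:230,215:315],(400,400),interpolation=cv2.INTER_CUBIC)
b=cv2.resize(sc['image'][100:220,300:420],(400,400),interpolation=cv2.INTER_CUBIC)
save(np.hstack([a,b]),'lift.png')
E
```

```text
[0.5744 0.1983 0.1986] [[ 0.0005  0.0684  0.9977]
 [ 0.0007  0.9977 -0.0684]
 [-1.      0.0007  0.0005]] 0.008281662754457337 [ 0.1952  0.3051 -1.2903] 3.1833
```

View pics/wrist2.png

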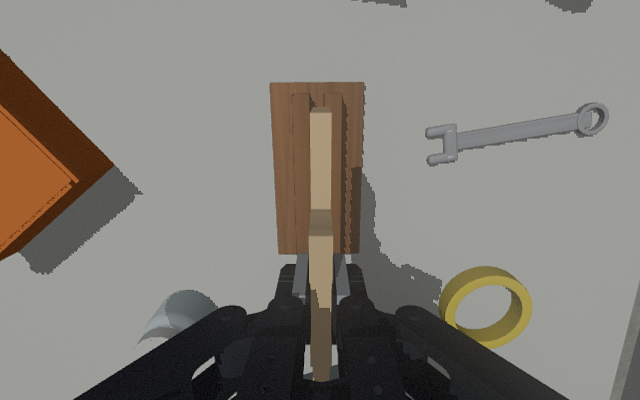

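View pics/lift.png

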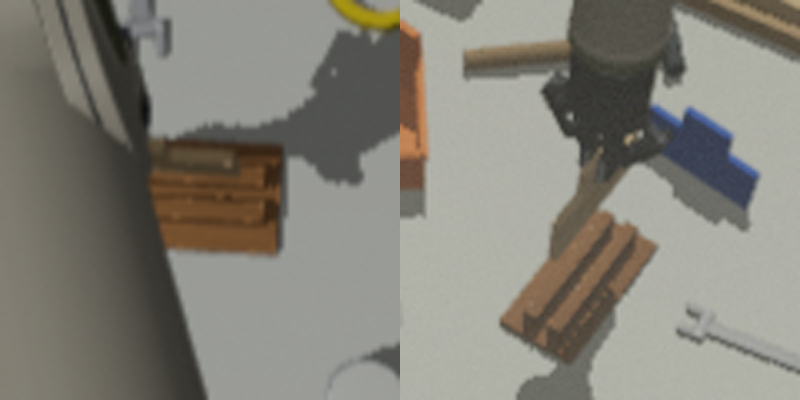

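```bash
python3 - <<'E'
from h import *
np.set_printoptions(precision=4,suppress=True)
c=load('wrist');P=pts(c);s=monitor.get_state()
T=(P-s['eef_pos'])@s['tool_rot']   # tool coords
m=np.zeros((400,640),bool);m[95:382,300:340]=1
hsv=cv2.cvtColor(c['image'],cv2.COLOR_RGB2HSV)
for v in range(100,384,8):
    u=[x for x in range(300,342) if abs(T[v,x,2])<.02 and T[v,x,0]<.06 and hsv[v,x,1]>60]
    if u: print(v,u[0],u[-1],T[v,u].mean(0),T[v,u[0]],T[v,u[-1]])
E
```

```text
108 312 328 [0.0368 0.0735 0.0042] [ 0.0365  0.0735 -0.0001] [0.0361 0.0735 0.0085]
116 310 331 [-0.0067  0.072   0.0041] [-0.0068  0.0721 -0.0002] [-0.0075  0.0721  0.0084]
124 310 331 [-0.0067  0.0688  0.0041] [-0.0065  0.0688 -0.0003] [-0.0064  0.0688  0.0085]
132 310 330 [-0.0134  0.0663  0.0038] [-0.0071  0.0656 -0.0003] [-0.007   0.0656  0.0081]
140 310 330 [-0.007   0.0623  0.0039] [-0.0069  0.0623 -0.0003] [-0.009   0.0625  0.008 ]
148 310 330 [-0.0067  0.0589  0.0039] [-0.0059  0.0587 -0.0004] [-0.0065  0.0588  0.0081]
156 310 330 [-0.0069  0.0555  0.0039] [-0.0078  0.0556 -0.0004] [-0.0071  0.0555  0.0082]
164 310 330 [-0.0067  0.052   0.0039] [-0.0062  0.0519 -0.0004] [-0.0069  0.052   0.0082]
172 310 330 [-0.0067  0.0484  0.0039] [-0.0073  0.0486 -0.0004] [-0.0061  0.0483  0.0083]
180 310 330 [-0.0204  0.0483  0.0037] [-0.008   0.0452 -0.0005] [-0.1503  0.0809  0.0029]
188 309 330 [-0.0136  0.0431  0.004 ] [-0.1503  0.0809  0.0029] [-0.0067  0.0412  0.0083]
196 311 330 [-0.0069  0.0376  0.0041] [-0.0063  0.0374 -0.0001] [-0.0065  0.0375  0.0083]
204 311 330 [-0.0066  0.03
[... 1343 characters left out ...]
1 -0.0067  0.0036] [-0.0449 -0.0006 -0.0013] [-0.0361 -0.0074  0.0076]
332 311 333 [-0.037  -0.0106  0.0042] [-0.0365 -0.0109 -0.    ] [-0.0444 -0.0047  0.0085]
340 307 331 [-0.0366 -0.0149  0.0036] [-0.0442 -0.0084 -0.0014] [-0.0363 -0.0151  0.0081]
348 304 338 [-0.0377 -0.0179  0.004 ] [-0.0527 -0.0046 -0.0021] [-0.0539 -0.0037  0.0098]
356 311 341 [-0.0427 -0.0173  0.0042] [-0.0357 -0.0237 -0.0002] [-0.0554 -0.0058  0.0108]
364 303 330 [-0.0375 -0.0262  0.0035] [-0.0557 -0.0088 -0.0024] [-0.0373 -0.0264  0.0078]
372 300 328 [-0.0122 -0.0553  0.0033] [-0.0604 -0.0077 -0.0032] [-0.0067 -0.0608  0.0081]
380 303 333 [-0.0241 -0.0483  0.0033] [-0.0811  0.01   -0.0011] [-0.0813  0.0102  0.0067]
```

```bash
python3 - <<'E'
from h import *
plan(np.array([.489,-.1657,.18]),down(16.4),1,11,3)
E
```

```text
n 11 L 0.3743109071518267 rot 20.320015577094665
[1, 0.003, -0.067, -0.011, -0.01, 0.0, -0.0],
[1, 0.004, -0.067, -0.013, -0.01, 0.0, -0.0],
[1, 0.003, -0.066, -0.015, -0.01, 0.0, -0.0],
[1, 0.003, -0.066, -0.017, -0.01, 0.0, -0.0],
[1, 0.004, -0.065, -0.02, -0.01, 0.0, -0.0],
[1, 0.003, -0.065, -0.021, -0.01, 0.0, -0.0],
[1, 0.003, -0.063, -0.023, -0.01, 0.0, -0.0],
[1, 0.004, -0.063, -0.026, -0.01, 0.0, -0.0]
--
[1, 0.003, -0.063, -0.027, -0.01, 0.0, -0.0],
[1, 0.003, -0.061, -0.029, -0.01, 0.0, -0.0],
[1, 0.004, -0.06, -0.031, -0.01, 0.0, -0.0],

end [ 0.48915089 -0.16542946  0.17982653] [9.61836466e-01 2.73624024e-01 7.11042642e-04]
```

step_arm(
  moves=[
    [[1,0.003,-0.067,-0.011,-0.01,0,0],[1,0.004,-0.067,-0.013,-0.01,0,0],[1,0.003,-0.066,-0.015,-0.01,0,0],[1,0.003,-0.066,-0.017,-0.01,0,0],[1,0.004,-0.065,-0.02,-0.01,0,0],[1,0.003,-0.065,-0.021,-0.01,0,0],[1,0.003,-0.063,-0.023,-0.01,0,0],[1,0.004,-0.063,-0.026,-0.01,0,0]],
  ],
)

```text
clock: 3.85
eef_pos: [0.5108, -0.0676, 0.1837]
tool_rot: [[-0.002, -0.184, 0.983], [0.0, 0.983, 0.184], [-1.0, 0.0, -0.002]]
contact_force: [1.0, -0.4, -1.3]
width: 0.0082
```

step_arm(
  moves=[
    [[1,0.003,-0.063,-0.027,-0.01,0,0],[1,0.003,-0.061,-0.029,-0.01,0,0],[1,0.004,-0.06,-0.031,-0.0128,0,0],[1,0,0,0,0,0,0],[1,0,0,0,0,0,0]],
  ],
)

```text
clock: 4.27
eef_pos: [0.4878, -0.1673, 0.1788]
tool_rot: [[-0.002, -0.278, 0.961], [0.0, 0.961, 0.278], [-1.0, 0.001, -0.002]]
contact_force: [0.2, 0.6, -0.9]
width: 0.0082
```

```bash
python3 - <<'E'
from h import *
np.set_printoptions(precision=4,suppress=True)
c=cap('wrist');save(c['image'],'wrist3.png');sc=cap('scene')
s=monitor.get_state();print(s['eef_pos'],s['tool_rot'],s['width'],s['contact_force'],s['clock'],s['joints'])
b=cv2.resize(sc['image'][180:300,230:350],(600,600),interpolation=cv2.INTER_CUBIC)
save(b,'hover_scene.png')
P=pts(c);T=(P-s['eef_pos'])@s['tool_rot']
np.save('T3.npy',T)
# tote rim in world by wrist
m=(abs(P[...,2]-.065)<.006)&(abs(P[...,0]-.554)<.13)&(abs(P[...,1]+.146)<.13)
q=P[m];print(len(q),cv2.minAreaRect((q[:,:2]*1000).astype(np.float32)))
E
```

```text
[ 0.4889 -0.1646  0.179 ] [[-0.0013 -0.2822  0.9593]
 [ 0.0006  0.9593  0.2822]
 [-1.      0.0009 -0.0011]] 0.008301664722233405 [-0.0199  0.9217 -1.2361] 4.3667 [-17.2151   7.5637  33.5104 105.6062  -4.4982  68.2197  34.1363]
6854 ((558.6005859375, -144.52346801757812), (168.8026123046875, 168.81333923339844), 16.452102661132812)
```

View pics/wrist3.png

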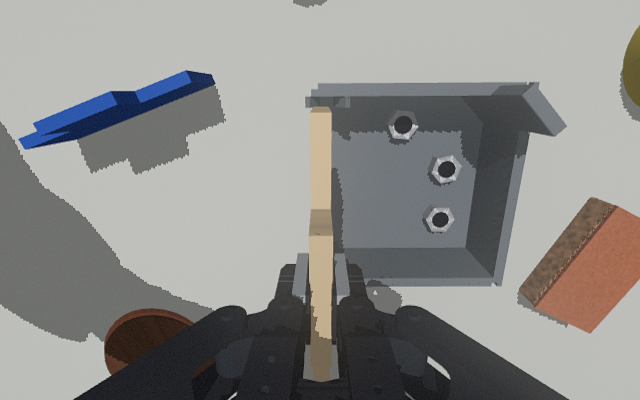

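View pics/hover_scene.png

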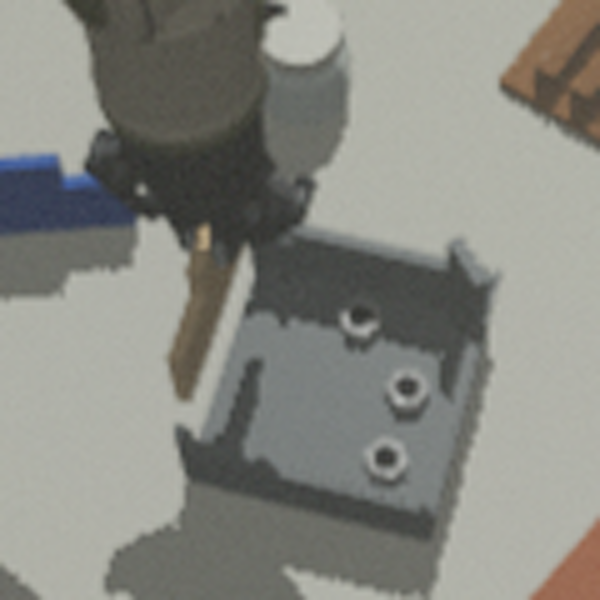

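```bash
python3 - <<'E'
from h import *
np.set_printoptions(precision=4,suppress=True,linewidth=150)
T=np.load('T3.npy');c=load('wrist')
# tool coords: x down. rim at tool x = .179-.065=.114
for lo,hi,name in((.106,.122,'rim'),):
    m=(T[...,0]>lo)&(T[...,0]<hi)&(abs(T[...,1])<.13)&(T[...,2]>-.03)&(T[...,2]<.19)
    m[:, :]&=True
    H,ye,ze=np.histogram2d(T[m][:,1],T[m][:,2],bins=[np.arange(-.1,.11,.004),np.arange(-.03,.19,.004)])
    for i in range(len(H)-1,-1,-1): print('%6.1f '%(1000*(ye[i]+.002)),''.join('#' if h>3 else '+' if h>0 else '.' for h in H[i]))
    print('z from -30 step 4')
b=cv2.resize(c['image'][70:150,280:360],(640,640),interpolation=cv2.INTER_CUBIC);save(b,'groove3.png')
for v in range(80,125,3):
    print(v,[(u,*np.round(1000*T[v,u]).astype(int)) for u in range(300,356,6)])
E
```

```text
106.0  ......................................................
 102.0  ......................................................
  98.0  ......................................................
  94.0  ......................................................
  90.0  ......................................................
  86.0  ......................................................
  82.0  ......#########################################.......
  78.0  .....###################################..............
  74.0  ....###################################...............
  70.0  ....###...###.........................##+.............
  66.0  ....##+...###..........................##.............
  62.0  ........................................##............
  58.0  .........................................##...........
  54.0  ..........................................##..........
  50.0  ...........................................####.......
  46.0  ............................................###.......
  42.0  ............................................###.......
  38.0  ......................
[... 9024 characters left out ...]
)), (336, np.int64(174), np.int64(54), np.int64(14)), (342, np.int64(174), np.int64(54), np.int64(19)), (348, np.int64(175), np.int64(54), np.int64(25)), (354, np.int64(175), np.int64(54), np.int64(30))]
122 [(300, np.int64(178), np.int64(51), np.int64(-20)), (306, np.int64(178), np.int64(51), np.int64(-14)), (312, np.int64(2), np.int64(66), np.int64(-4)), (318, np.int64(1), np.int64(66), np.int64(-1)), (324, np.int64(2), np.int64(66), np.int64(1)), (330, np.int64(1), np.int64(66), np.int64(4)), (336, np.int64(173), np.int64(52), np.int64(14)), (342, np.int64(174), np.int64(51), np.int64(19)), (348, np.int64(174), np.int64(51), np.int64(25)), (354, np.int64(174), np.int64(51), np.int64(30))]
```

View pics/groove3.png

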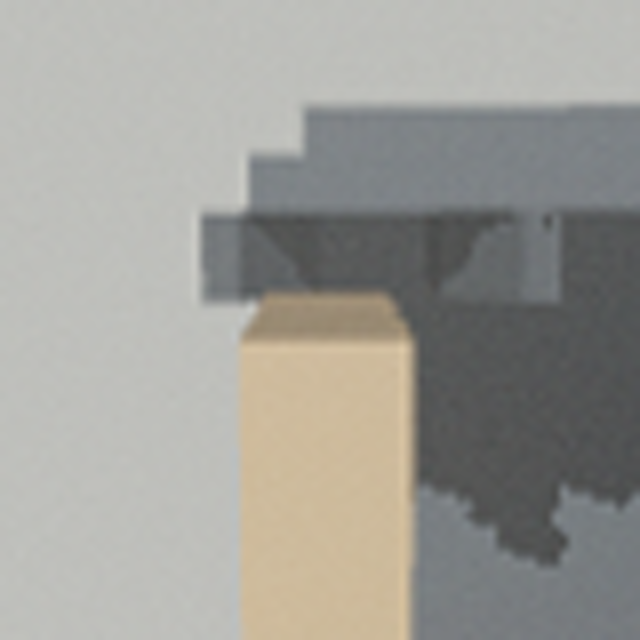

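step_arm(
  moves=[
    [[1,0.03,0.0015,0.0045,0,0,0],[1,0.04,0.0015,0.0045,0,0,0],[1,0.01,0,0,0,0,0],[1,0,0,0,0,0,0],[1,0,0,0,0,0,0],[1,0,0,0,0,0,0]],
  ],
)

```text
clock: 4.87
eef_pos: [0.4936, -0.1626, 0.1406]
tool_rot: [[0.001, -0.282, 0.959], [-0.0, 0.959, 0.282], [-1.0, -0.0, 0.001]]
contact_force: [-0.4, 0.2, -1.0]
width: 0.0081
```

```bash
python3 - <<'E'
from h import *
np.set_printoptions(precision=4,suppress=True)
s=monitor.get_state();print(s['eef_pos'],s['clock'])
c=cap('wrist');save(cv2.resize(c['image'][50:130,270:370],(800,600),interpolation=cv2.INTER_CUBIC),'wrist4.png')
P=pts(c);T=(P-s['eef_pos'])@s['tool_rot']
m=(abs(P[...,2]-.065)<.005)&(abs(P[...,0]-.554)<.13)&(abs(P[...,1]+.146)<.13)&((T[...,2]>.02))
q=P[m];rc=cv2.minAreaRect((q[:,:2]*1000).astype(np.float32));print(len(q),rc)
for v in range(60,120,4):
    print(v,[(u,*[int(k) for k in np.round(1000*T[v,u])]) for u in range(300,356,5)])
E
```

```text
[ 0.4936 -0.1626  0.1406] 4.8667
6994 ((576.6243286132812, -139.13726806640625), (132.3465576171875, 167.83717346191406), 16.43088722229004)
60 [(300, 140, 104, -15), (305, 141, 104, -11), (310, 140, 104, -7), (315, 140, 104, -3), (320, 141, 104, 1), (325, 141, 104, 5), (330, 141, 104, 9), (335, 140, 104, 12), (340, 140, 104, 16), (345, 140, 104, 20), (350, 140, 103, 24), (355, 140, 104, 28)]
64 [(300, 141, 101, -15), (305, 141, 101, -11), (310, 140, 101, -7), (315, 141, 101, -3), (320, 139, 101, 1), (325, 141, 101, 5), (330, 139, 101, 9), (335, 140, 101, 13), (340, 141, 101, 16), (345, 141, 101, 20), (350, 141, 101, 24), (355, 140, 101, 28)]
68 [(300, 140, 98, -15), (305, 140, 98, -11), (310, 140, 98, -7), (315, 140, 98, -3), (320, 141, 98, 1), (325, 140, 98, 5), (330, 140, 98, 9), (335, 140, 98, 13), (340, 141, 98, 17), (345, 140, 98, 20), (350, 140, 98, 24), (355, 140, 98, 28)]
72 [(300, 139, 95, -15), (305, 141, 95, -11), (310, 140, 95, -7), (315, 141, 95, -3), (320, 140, 95, 1), (325, 140, 95, 5), (330, 140, 95, 9), (335, 140, 95, 13), (340, 140, 95, 17), (345, 140, 95, 20), (35
[... 1928 characters left out ...]
)]
108 [(300, 78, 70, -12), (305, 84, 70, -9), (310, 127, 68, -7), (315, 42, 72, -2), (320, 41, 72, 1), (325, 43, 72, 4), (330, 82, 70, 7), (335, 78, 70, 10), (340, 75, 71, 13), (345, 136, 68, 21), (350, 135, 68, 25), (355, 136, 68, 29)]
112 [(300, 79, 68, -12), (305, 84, 68, -9), (310, 5, 72, -3), (315, 4, 72, -1), (320, 4, 72, 1), (325, 3, 72, 3), (330, 4, 72, 5), (335, 78, 68, 10), (340, 75, 68, 13), (345, 135, 65, 21), (350, 136, 65, 25), (355, 137, 65, 29)]
116 [(300, 140, 61, -15), (305, 135, 62, -11), (310, 1, 71, -3), (315, 0, 71, -1), (320, 0, 71, 1), (325, 1, 71, 3), (330, 1, 71, 5), (335, 136, 62, 13), (340, 136, 62, 17), (345, 135, 62, 21), (350, 135, 62, 25), (355, 135, 62, 29)]
```

View pics/wrist4.png

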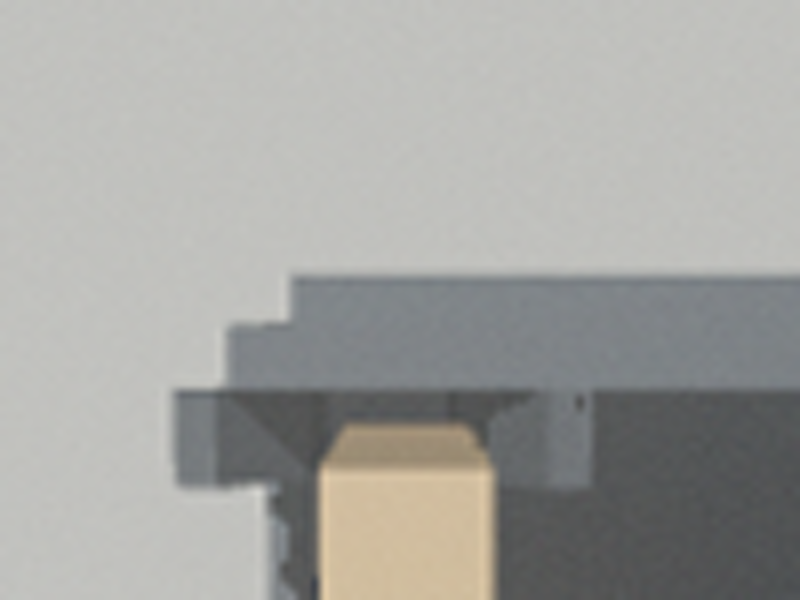

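step_arm(
  moves=[
    [[1,0.01,0,-0.0026,0,0,0],[1,0.02,0,0,0,0,0],[1,0.025,0,0,0,0,0],[1,0.025,0,0,0,0,0],[1,0.025,0,0,0,0,0],[1,0.015,0,0,0,0,0],[1,0,0,0,0,0,0],[1,0,0,0,0,0,0]],
  ],
)

```text
clock: 5.58
eef_pos: [0.4916, -0.1632, 0.0795]
tool_rot: [[-0.001, -0.282, 0.959], [-0.0, 0.959, 0.282], [-1.0, 0.0, -0.001]]
contact_force: [1.0, -0.2, -1.1]
width: 0.0079
```

step_arm(
  moves=[
    [[1,0.008,0,0,0,0,0],[1,0.008,0,0,0,0,0],[1,0.006,0,0,0,0,0],[1,0.004,0,0,0,0,0],[1,0,0,0,0,0,0],[1,0,0,0,0,0,0]],
  ],
)

```text
clock: 6.08
eef_pos: [0.4918, -0.1632, 0.0667]
tool_rot: [[-0.0, -0.282, 0.959], [0.0, 0.959, 0.282], [-1.0, 0.0, -0.0]]
contact_force: [-0.6, 0.1, -1.2]
width: 0.0081
```

```bash
python3 - <<'E'
from h import *
np.set_printoptions(precision=4,suppress=True)
s=monitor.get_state();print(s['eef_pos'],s['clock'],s['contact_force'])
c=cap('wrist');save(c['image'],'wrist5.png')
P=pts(c);T=(P-s['eef_pos'])@s['tool_rot']
hs=cv2.cvtColor(c['image'],cv2.COLOR_RGB2HSV)
m=(abs(T[...,2])<.006)&(T[...,1]>.035)&(T[...,1]<.07)&(abs(T[...,0])<.03)
print('shoulder world z',np.median(P[m][:,2]),m.sum())
m=(abs(P[...,2]-.065)<.005)&(T[...,2]>.03)&(T[...,2]<.1)&(T[...,1]>.07)
print('rim z',np.median(P[m][:,2]),m.sum())
E
```

```text
[ 0.4918 -0.1632  0.0667] 6.0833 [-0.6391  0.0657 -1.1955]
shoulder world z 0.06617120841248618 1714
rim z 0.0649197086529583 3928
```

View pics/wrist5.png

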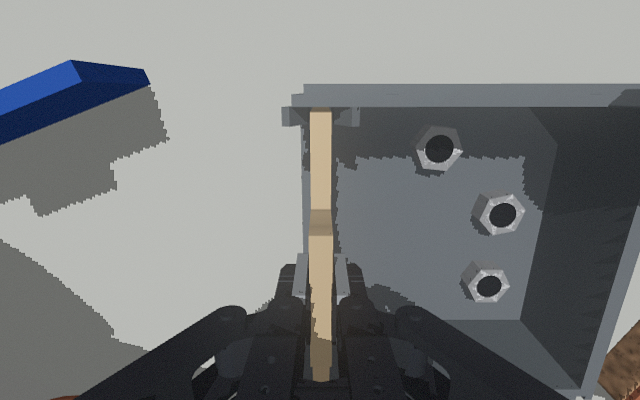

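step_arm(
  moves=[
    [[1,0.002,0,0,0,0,0],[1,0.001,0,0,0,0,0],[1,0,0,0,0,0,0],[0.6,0,0,0,0,0,0],[0.4,0,0,0,0,0,0],[0.2,0,0,0,0,0,0],[0,0,0,0,0,0,0],[0,0,0,0,0,0,0]],
  ],
)

```text
clock: 6.8
eef_pos: [0.4918, -0.1631, 0.0652]
tool_rot: [[-0.0, -0.282, 0.959], [0.0, 0.959, 0.282], [-1.0, 0.0, -0.0]]
contact_force: [-0.2, -0.4, 0.1]
width: 0.0426
```

step_arm(
  moves=[
    [[0,-0.03,0,0,0,0,0],[0,-0.06,0,0,0,0,0],[0,-0.07,0,0,0,0,0],[0,-0.07,0,0,0,0,0],[0,-0.03,0,0,0,0,0],[0,0,0,0,0,0,0],[0,0,0,0,0,0,0],[0,0,0,0,0,0,0]],
  ],
)

```text
clock: 7.47
eef_pos: [0.4913, -0.1629, 0.1942]
tool_rot: [[-0.001, -0.282, 0.959], [0.0, 0.959, 0.282], [-1.0, 0.001, -0.001]]
contact_force: [0.4, 0.2, -0.6]
width: 0.0427
```

```bash
python3 - <<'E'
from h import *
np.set_printoptions(precision=4,suppress=True)
s=monitor.get_state();print(s['eef_pos'],s['clock'],s['contact_force'],s['width'])
c=cap('wrist');save(c['image'],'wrist6.png')
P=pts(c);T=(P-s['eef_pos'])@s['tool_rot']
m=(abs(T[...,2])<.006)&(T[...,1]>.035)&(T[...,1]<.07)&(P[...,2]>.05)
print('shoulder world z',np.median(P[m][:,2]),m.sum())
m=(abs(P[...,2]-.065)<.005)&(T[...,2]>.03)&(T[...,2]<.1)&(T[...,1]>.07)
print('rim z',np.median(P[m][:,2]),m.sum())
m=(abs(P[...,2]-.065)<.006)&(abs(P[...,0]-.554)<.13)&(abs(P[...,1]+.146)<.13)
print(cv2.minAreaRect((P[m][:,:2]*1000).astype(np.float32)))
m=(P[...,2]>.085)&(P[...,2]<.12)&(np.hypot(P[...,0]-.599,P[...,1]+.063)<.04)
print('lug',cv2.minAreaRect((P[m][:,:2]*1000).astype(np.float32)),m.sum())
m=(P[...,2]>.085)&(P[...,2]<.1)&(abs(T[...,2])<.012)&(abs(T[...,1])<.05)
print('tab',cv2.minAreaRect((P[m][:,:2]*1000).astype(np.float32)),m.sum(),P[m].mean(0))
E
```

```text
[ 0.4913 -0.1629  0.1942] 7.4667 [ 0.4246  0.1544 -0.6278] 0.042737882260688316
shoulder world z 0.06526583404821967 503
rim z 0.06492726437732999 1185
((558.6338500976562, -144.41876220703125), (169.48670959472656, 168.557373046875), 16.408132553100586)
lug ((602.5890502929688, -62.301334381103516), (10.734797477722168, 36.709442138671875), 61.28246307373047) 1449
tab ((493.24560546875, -162.5480499267578), (8.609742164611816, 60.062294006347656), 16.24015998840332) 934 [ 0.4927 -0.1611  0.0951]
```

View pics/wrist6.png

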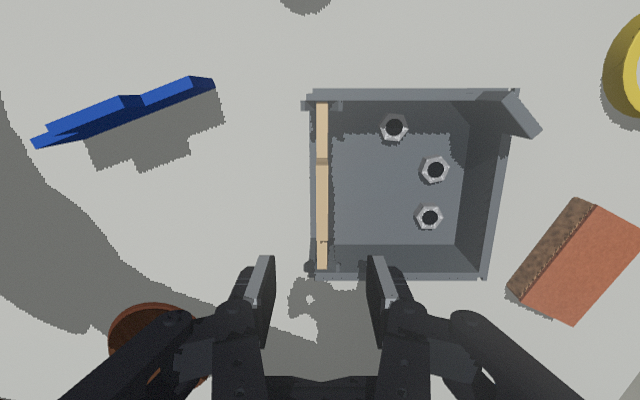

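```bash
python3 - <<'E'
from h import *
plan(np.array([.6008,-.0628,.165]),down(61.4),0,7,3)
E
```

```text
n 7 L 0.15128310234573572 rot 45.013375040567254
[0, 0.008, 0.019, 0.038, -0.036, -0.0, -0.0],
[0, 0.008, 0.014, 0.04, -0.036, -0.0, -0.0],
[0, 0.009, 0.009, 0.041, -0.036, -0.0, -0.0],
[0, 0.008, 0.005, 0.043, -0.036, -0.0, -0.0],
[0, 0.008, 0.0, 0.042, -0.036, -0.0, -0.0],
[0, 0.008, -0.005, 0.042, -0.036, -0.0, -0.0],
[0, 0.008, -0.009, 0.042, -0.036, -0.0, -0.0],

end [ 0.60088452 -0.06265802  0.16524391] [ 4.73368467e-01  8.80864174e-01 -7.75284755e-04]
```

step_arm(
  moves=[
    [[0,0.008,0.019,0.038,-0.036,0,0],[0,0.008,0.014,0.04,-0.036,0,0],[0,0.009,0.009,0.041,-0.036,0,0],[0,0.008,0.005,0.043,-0.036,0,0],[0,0.008,0,0.042,-0.036,0,0],[0,0.008,-0.005,0.042,-0.036,0,0],[0,0.008,-0.009,0.042,-0.034,0,0],[0,0,0,0,0,0,0]],
  ],
)

```text
clock: 8.18
eef_pos: [0.6027, -0.0586, 0.1638]
tool_rot: [[-0.003, -0.883, 0.469], [0.001, 0.469, 0.883], [-1.0, 0.003, -0.001]]
contact_force: [0.6, 1.6, -0.1]
width: 0.043
```

step_arm(
  moves=[
    [[0,0,0,0,0,0,0],[0,0,0,0,0,0,0]],
  ],
)

```text
clock: 8.35
eef_pos: [0.6008, -0.0638, 0.1658]
tool_rot: [[-0.002, -0.877, 0.481], [-0.001, 0.481, 0.877], [-1.0, 0.001, -0.001]]
contact_force: [-0.6, -0.2, -0.1]
width: 0.0426
```

```bash
python3 - <<'E'
from h import *
np.set_printoptions(precision=4,suppress=True)
s=monitor.get_state();print(s['eef_pos'],s['tool_rot'],s['clock'],s['contact_force'],s['joints'])
c=cap('wrist');save(c['image'],'wrist7.png')
P=pts(c);T=(P-s['eef_pos'])@s['tool_rot']
m=(P[...,2]>.09)&(P[...,2]<.115)&(np.hypot(P[...,0]-.599,P[...,1]+.063)<.04)
print('lug tool yz',cv2.minAreaRect((T[m][:,1:]*1000).astype(np.float32)),m.sum(),np.median(P[m][:,2]))
E
```

```text
[ 0.6008 -0.0638  0.1658] [[-0.002  -0.8766  0.4812]
 [-0.0006  0.4812  0.8766]
 [-1.      0.0015 -0.0015]] 8.35 [-0.5845 -0.2317 -0.1202] [-18.0867  19.7324  24.5973  93.0667  -8.5987  69.1974  69.552 ]
lug tool yz ((-0.901458740234375, 2.547222375869751), (9.952930450439453, 36.02154541015625), 89.85917663574219) 892 0.10517156197679843
```

View pics/wrist7.png

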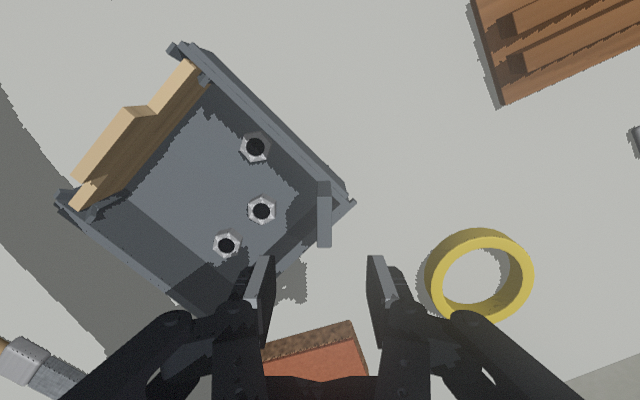

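step_arm(
  moves=[
    [[0,0.04,-0.001,0.003,0,0,0],[0,0.06,0,0,0,0,0],[0,0.05,0,0,0,0,0],[0,0.025,0,0,0,0,0],[0,0.01,0,0,0,0,0],[0,0,0,0,0,0,0],[0.5,0,0,0,0,0,0],[1,0,0,0,0,0,0]],
  ],
  grip_force=90,
)

```text
clock: 9.07
eef_pos: [0.6038, -0.0621, 0.076]
tool_rot: [[0.002, -0.878, 0.479], [0.0, 0.479, 0.878], [-1.0, -0.002, 0.001]]
contact_force: [-0.1, -0.1, 0.7]
width: 0.0194
```

step_arm(
  moves=[
    [[1,0,0,0,0,0,0],[1,0,0,0,0,0,0],[1,0,0,0,0,0,0],[1,0,0,0,0,0,0],[1,0,0,0,0,0,0]],
  ],
)

```text
clock: 9.48
eef_pos: [0.6037, -0.0626, 0.076]
tool_rot: [[0.002, -0.877, 0.48], [-0.0, 0.48, 0.877], [-1.0, -0.002, 0.001]]
contact_force: [-2.6, -2.3, 7.0]
width: 0.0087
```

```bash
python3 - <<'E'
from h import *
np.set_printoptions(precision=4,suppress=True)
s=monitor.get_state();print(s['eef_pos'],s['tool_rot'],s['clock'],s['contact_force'],s['joints'])
c=cap('wrist');save(c['image'],'wrist8.png')
E
```

```text
[ 0.6037 -0.0626  0.076 ] [[ 0.0024 -0.8774  0.4797]
 [-0.0003  0.4797  0.8774]
 [-1.     -0.0022  0.0009]] 9.4833 [-2.6038 -2.2856  7.0208] [-16.897   25.1904  23.1968  97.6344 -11.2325  59.3334  71.3933]
```

View pics/wrist8.png

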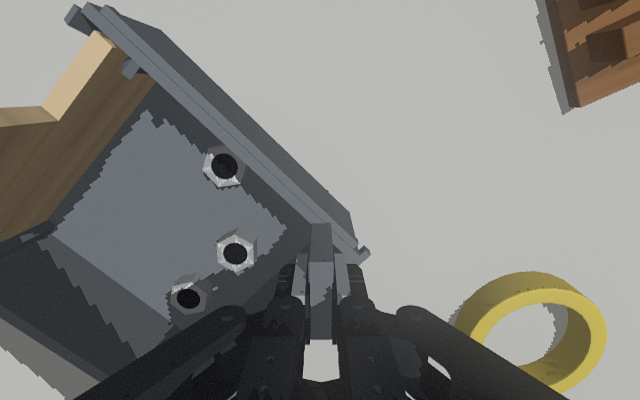

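step_arm(
  moves=[
    [[1,-0.006,0,0,0,0,0],[1,-0.0143,0,-0.0056,0,-0.0111,0],[1,-0.0143,0,-0.0056,0,-0.0111,0],[1,-0.0143,0,-0.0056,0,-0.0111,0],[1,-0.0143,0,-0.0056,0,-0.0111,0],[1,-0.0143,0,-0.0056,0,-0.0111,0],[1,-0.0143,0,-0.0056,0,-0.0111,0],[1,0,0,0,0,0,0]],
  ],
)

```text
clock: 10.2
eef_pos: [0.5923, -0.0823, 0.1193]
tool_rot: [[0.101, -0.876, 0.471], [0.183, 0.482, 0.857], [-0.978, -0.001, 0.209]]
contact_force: [-0.7, -1.5, -6.2]
width: 0.0085
```

```bash
python3 - <<'E'
from h import *
np.set_printoptions(precision=4,suppress=True)
s=monitor.get_state();print(s['eef_pos'],s['tool_rot'],s['clock'],s['contact_force'],s['joints'],s['ft_torque'])
c=cap('wrist');save(c['image'],'wrist9.png');c=cap('scene')
save(cv2.resize(c['image'][180:300,230:350],(600,600),interpolation=cv2.INTER_CUBIC),'sc9.png')
E
```

```text
[ 0.5923 -0.0823  0.1193] [[ 0.1013 -0.8761  0.4714]
 [ 0.1827  0.4822  0.8568]
 [-0.9779 -0.0006  0.2089]] 10.2 [-0.7329 -1.5051 -6.223 ] [ -8.095   18.9714  21.7    100.5414 -21.4383  59.9749  84.0306] [-0.2381 -0.0635  0.0273]
```

View pics/wrist9.png

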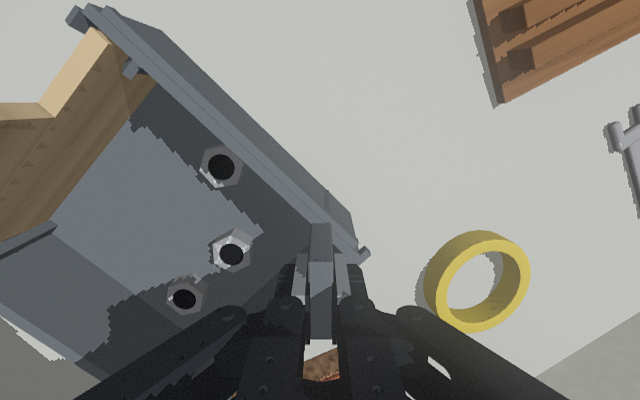

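View pics/sc9.png

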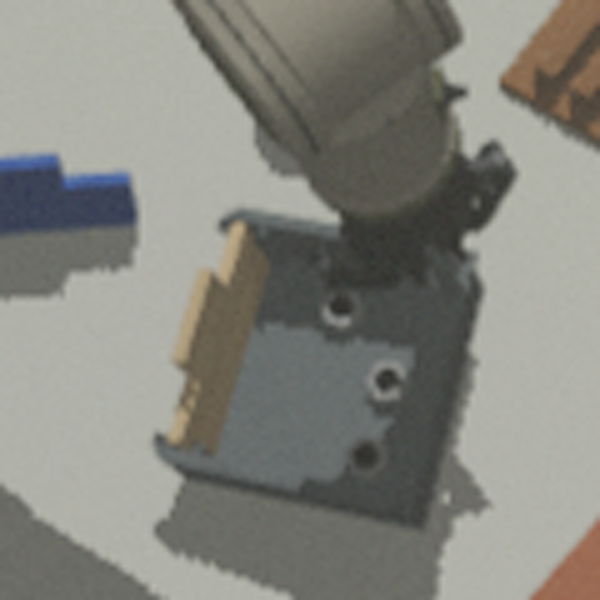

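step_arm(
  moves=[
    [[1,-0.0143,0,-0.0056,0,-0.0111,0],[1,-0.0143,0,-0.0056,0,-0.0111,0],[1,-0.0143,0,-0.0056,0,-0.0111,0],[1,-0.0143,0,-0.0056,0,-0.0111,0],[1,-0.0143,0,-0.0056,0,-0.0111,0],[1,-0.0143,0,-0.0056,0,-0.0111,0],[1,0,0,0,0,0,0],[1,0,0,0,0,0,0]],
  ],
)

```text
clock: 10.97
eef_pos: [0.5792, -0.1046, 0.1538]
tool_rot: [[0.193, -0.878, 0.439], [0.356, 0.479, 0.802], [-0.915, 0.001, 0.405]]
contact_force: [0.2, 0.6, -6.9]
width: 0.0088
```

step_arm(
  moves=[
    [[1,-0.0143,0,-0.0056,0,-0.0111,0],[1,-0.0143,0,-0.0056,0,-0.0111,0],[1,-0.0143,0,-0.0056,0,-0.0111,0],[1,-0.0143,0,-0.0056,0,-0.0111,0],[1,-0.0143,0,-0.0056,0,-0.0111,0],[1,-0.0143,0,-0.0056,0,-0.0111,0],[1,0,0,0,0,0,0],[1,0,0,0,0,0,0]],
  ],
)

```text
clock: 11.63
eef_pos: [0.5624, -0.1353, 0.1829]
tool_rot: [[0.279, -0.878, 0.389], [0.515, 0.479, 0.712], [-0.811, 0.002, 0.585]]
contact_force: [0.3, 0.1, -7.1]
width: 0.0084
```

```bash
python3 - <<'E'
from h import *
np.set_printoptions(precision=4,suppress=True)
s=monitor.get_state();print(s['eef_pos'],s['tool_rot'],s['clock'],s['contact_force'],s['joints'],s['ft_torque'])
c=cap('wrist');save(c['image'],'wrist10.png');c=cap('scene')
save(cv2.resize(c['image'][180:300,230:350],(600,600),interpolation=cv2.INTER_CUBIC),'sc10.png')
E
```

```text
[ 0.5624 -0.1353  0.1829] [[ 0.279  -0.8781  0.3888]
 [ 0.5145  0.4785  0.7115]
 [-0.8108  0.0015  0.5853]] 11.6333 [ 0.3334  0.0845 -7.0687] [ 10.49    16.7417  21.8202 102.4306 -44.8796  71.1902 111.6603] [-1.0707  0.5074 -0.0276]
```

View pics/wrist10.png

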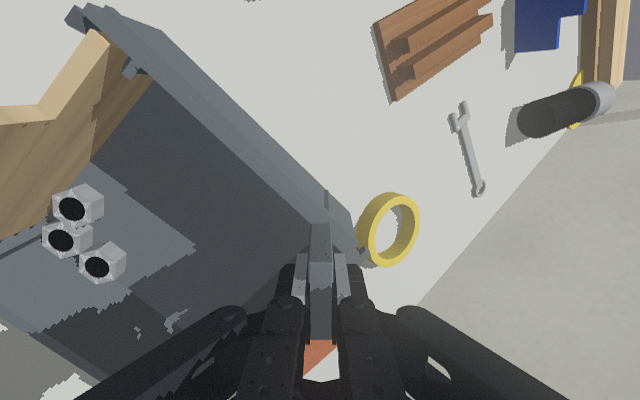

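View pics/sc10.png

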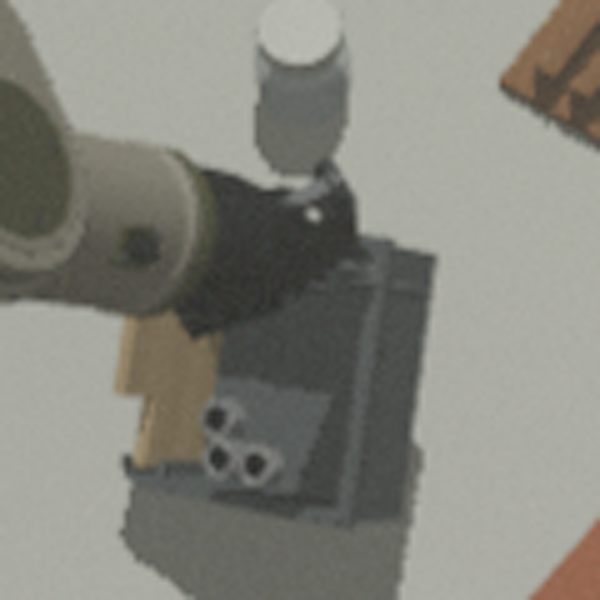

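step_arm(
  moves=[
    [[1,0,0,0,0,0,0],[1,0,0,0,0,0,0],[1,0,0,0,0,0,0],[1,0,0,0,0,0,0],[1,0,0,0,0,0,0],[1,0,0,0,0,0,0]],
  ],
)

```text
clock: 12.23
eef_pos: [0.5624, -0.1359, 0.1839]
tool_rot: [[0.281, -0.878, 0.388], [0.515, 0.479, 0.711], [-0.809, 0.0, 0.587]]
contact_force: [0.6, 0.1, -7.7]
width: 0.0084
```

```bash
python3 - <<'E'
from h import *
np.set_printoptions(precision=4,suppress=True)
s=monitor.get_state();print(s['eef_pos'],s['clock'],s['contact_force'],s['width'],abs(s['qd']).max())
c=cap('wrist');P=pts(c);T=(P-s['eef_pos'])@s['tool_rot']
# tote frame: lug axis at (66,66); tool z->diag, tool y->(-1,1)/sqrt2, tool x->down; TCP ~76 above underside
k=np.sqrt(.5)
X=66e-3+k*T[...,2]-k*T[...,1];Y=66e-3+k*T[...,2]+k*T[...,1];Z=.076-T[...,0]
f=(abs(X)<.05)&(abs(Y)<.06)&(Z<.012);f[:,330:]=0
print('floor z',np.median(Z[f]),f.sum())
g=(Z>.0+.1)  # tab
m=(abs(Z-np.median(Z[f])-.060)<.004)&(X<-.055)&(X>-.08)&(abs(Y)<.07);print('shoulder',m.sum(),np.median(Z[m]),X[m].min(),X[m].max(),X[m].mean())
m=(abs(Z-np.median(Z[f])-.013)<.003)&(X<.02)&(X>-.064)&(Y<.03)&(Y>-.08);m[:,200:]=0
n,l,st,ce=cv2.connectedComponentsWithStats(m.astype(np.uint8))
for i in range(1,n):
    if st[i,4]>40:
        a=l==i;q=np.c_[X[a],Y[a]]*1000;ctr,wh,_=cv2.minAreaRect(q.astype(np.float32));print(ctr,wh,st[i,4],'dist',np.hypot(ctr[0]+62,ctr[1]+75))
save(c['image'][100:300,0:260],'nuts.png')
t=cap('top');save(t['image'],'top11.png')
E
```

```text
[ 0.5624 -0.1359  0.1839] 12.2333 [ 0.5676  0.078  -7.7216] 0.008352338090410824 0.14492209660235666
floor z 0.0047536259203749265 23798
shoulder 3518 0.06469125996059882 -0.07994080599294881 -0.055021078781777394 -0.06792967327306197
(-22.01535415649414, -50.19620132446289) (83.7795181274414, 51.192100524902344) 4398 dist 47.05316495164982
```

View pics/top11.png

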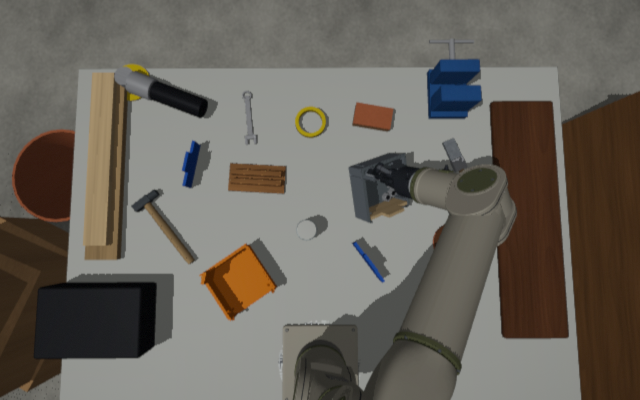

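```bash
python3 - <<'E'
from h import *
s=monitor.get_state();c=load('wrist');k=np.sqrt(.5)
for u,v in((72,209),(61,240),(97,267)):
    o,d=ray(c,u,v);o=(o-s['eef_pos'])@s['tool_rot'];d=d@s['tool_rot']
    t=(.076-.018-o[0])/d[0];q=o+t*d;X=66+1000*k*(q[2]-q[1]);Y=66+1000*k*(q[2]+q[1]);print(X,Y,np.sqrt((X+62)**2+(Y+75)**2+6.5**2))
E
```

```text
-50.742628025638425 -37.53144360494329 39.659439508125764
-44.20067832984881 -61.149758695907536 23.471153275864026
-16.6485520458631 -61.472901056541474 47.77013959957523
```

View pics/nuts.png

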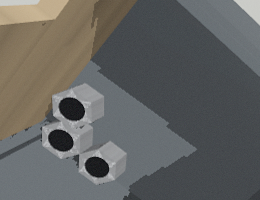

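```bash
python3 - <<'E'
from h import *
s=monitor.get_state();print(s['clock'],s['eef_pos'],s['contact_force'],s['width'])
print(job.job_done())
E
```

```text
12.3333 [ 0.5623605  -0.13595284  0.18387522] [-0.48393628 -0.42478118 -7.54617322] 0.00839706595757752
the job is handed in; nothing more can be done
None
```

I moved the plywood gate from its stand into the grey tote's grooves, released it, gripped the tote by its lug and tilted it about 36 degrees. The job was handed in at 12.3 s with the tote held still in that tilt; the hand-in gives no verdict.

Last checks before handing in:
- **Gate:** it measured home, with its shoulder 60 mm above the tote's floor and x about -68 mm in the tote frame.
- **Nuts:** all three sit in the pick corner, about 23, 40 and 48 mm from it against the 70 mm limit.
- **Tote:** the wrist force was about 7.5 N and the arm was nearly still. Almost all the weight hangs from the lug, so the low corner probably sits just clear of the table.
- **Bystanders:** those visible in the last top view looked where they started. The arm hid the discs and part of the brush there, so I could not check those two.

The wrist and top cameras disagreed by up to 4 mm early on. I took that to be pictures shot while the arm was still settling, and aligned the gate to the grooves within single wrist images.

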